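# Slide the tall bottle home into its stand

## Robot

A 7-joint arm with a two-finger parallel gripper is mounted at the origin on the work surface. World frame = base frame: x ahead of the robot, y to its left, z up, the work surface at z = 0. Lengths are in m, angles in rad, forces in N, time in s.
With the tool pointing down it reaches from about 0.35 to 0.9 m from the base axis. Payload 8.1 kg.
Tool frame: the origin (TCP) lies between the finger pads; the fingertips stand 19 mm ahead of it and the grasp point (between the pads) is the TCP; y points along the fingers, x is the direction in which the jaws open and shut, and the axes are right-handed (so a half turn about y gives the same grasp; the last joint's range is limited). The gripper opens to 92 mm and grips with 3 to 60 N. Pads are 19 mm wide; open, the fingers measure 130 mm over their backs; the gripper's body (75 mm by 190 mm) begins 47 mm behind the grasp point.
Start: joints at [1.058, 0.434, 0.025, 1.573, -0.012, 1.134, -0.075], TCP at [0.249, -0.573, 0.246] pointing down, gripper open.
Joint ranges: [-2.62, 2.62], [-0.44, 2.09], [-1.27, 1.32], [0.08, 2.57], [-1.32, 4.46], [0.12, 2], [-2.74, 2.74]. Speed limits (rad/s): [2.22, 2.22, 3.01, 3.01, 3.14, 3.14, 3.14].

## Interface

Orientations are given as a rotation vector (axis times angle).
In Python, from cell import arm gives the robot as it stands.
- The arm moves only by the tool move_arm, never from a script. Its argument "series" is a list of rows, each an object of numbers: "x", "y", "z": the shift along the tool's x, y, z in cm; "rx", "ry", "rz": the turn, a rotation vector about the tool's x, y, z in rad. In form: [{"x": .., "y": .., "z": .., "rx": .., "ry": .., "rz": ..}, ...]. A call has 1 to 12 rows; each row shifts and turns the pose as measured when the row begins, along the tool's axes as they then stand; what a row does not reach is not made up. A row lasts 1/8 s, in which the tool goes at most 62.5 mm and 10.7 degrees, less where a joint would pass 70% of its speed; a pose out of reach is approached as far as the arm can. A call is refused whole if a number of a shift passes 6.25 or a number of a turn 0.188, either way. A call with a gripper value outside its range is refused whole. "jaw" is the finger opening in cm, from 0 to 9.18, set as the call begins (left out, the last holds). The fingers move at their own pace and stop on an object; "newtons" is the grip in N (left out, the last holds). Time passes only in rows, so rows that do not move let the fingers close. It gives the time, the measured TCP pose, the force and the opening at its end, in the units of the state.
- arm.observe(): the state, without advancing time (a new reading comes with each control period).
- arm.get_image(name): name is "side" or "top"; returns the picture (420x560x3 uint8, blue, green, red); there is no depth.
- arm.camera_params(name): a dict with "K" (3x3 intrinsics, pixels), "k1" (the pictures are not rectified: a ray, as slopes to the right and down, at radius r is drawn at 1 + k1 r^2 times it, then the intrinsics apply), "R" (3x3) and "t" (3): a world point X has camera coordinates R X + t. Camera axes: x right, y down, z forward; pixel columns grow to the right and rows downward; lengths in m; the calibration is good to about 2 mm. A picture is of the moment at which its call begins. camera_params takes no time and is no camera call.
- arm.sign_off(): hands the job in, once; it reports no verdict.
The state is a dict: "clock": time; "joints": joint angles; "dq": joint speeds; "joint_efforts": joint torques, N m; "position": TCP position; "ee_rot": TCP orientation; "force": force on the tool from outside, world axes, zero at the start; "ft_torque": the same for the moment, N m; "width": opening from 0.0 (shut) to 1.0 (fully open).
Only numpy, scipy, OpenCV 4.12 (cv2) and the standard library are available. Lean on these libraries where they do the work, as an engineer would, in place of code of your own. Each camera call takes 0.05 s, during which the arm holds its last target.

## Task

One tall amber bottle stands loose on the counter and another already stands in the two-bay bottle stand. Push the loose bottle with the fingers low on its body, so that it slides upright along the counter into the empty bay until it is fully home against the back of the bay. Do not grip it, lift it or let it tip, and leave the other bottle, the jar and the dish where they are.

Things in the scene. Friction and masses are not known exactly. Their poses are not given: they have to be found in the camera images.
- bottle: The loose bottle to slide: upright round amber glass bottle with paper label and white cap, about 0.35 kg, 200 mm tall, body 52 mm in diameter and straight from near the counter to about 145 mm, then a short shoulder and a white screw cap 35 mm in diameter. Foot 46 mm in diameter; pushed higher than about 30 mm above the counter it may tip. Origin: centre of its underside; z up along its axis. Its yaw means nothing.
- bay: The empty bay, floor mat flush with the counter. Origin: where the bottle's underside centre is when fully home (1 mm short of the back wall, mid-width). x points level from the open mouth into the bay, y across, z up. 72 mm wide inside; side walls 24 mm thick, 32 mm high, their front ends 26 mm before the origin (-x); back wall 40 mm high, its face at x = +27 mm. Open in front and above.
- stand: The fixed grey plastic bottle stand with two equal bays side by side, 216 mm wide over all, screwed to the counter. Origin on the counter midway between the two bay seats, which lie 48 mm to either side along its y; x points from the open mouths to the back wall, so its mouths face roughly towards the robot.
- neighbour: The other bottle, same size and look as the loose one, standing in the other bay (which of the two varies), 96 mm beside the empty bay's origin. Leave alone. Origin: centre of its underside.
- jar: Short glass jar with metal lid, 60 mm in diameter, 75 mm tall, at the side with negative y. Leave alone. Origin: centre of its underside.
- dish: Round steel bowl, 110 mm across, 45 mm high, at the side with positive y. Leave alone. Origin: centre of its underside.

How it is judged:
By the outcome, as a careful person would: the job done as asked, in the order asked, and still so for the second after the job is handed in, with the robot touching nothing.
It also fails if it takes over 64 s, if anything falls off the work surface, if the arm or the gripper's body presses on something with over 40 N, if the wrist force passes 120 N, or if a joint passes its speed limit or range.

## Working session

There is one attempt and no reset: what is moved stays moved. The work goes in short steps, Python scripts to look and compute and a tool call to move; the robot and the scene stay as the last step left them, time stands still between calls to the robot, and variables do not carry over. Pictures are saved under pics/ and viewed, and the job is handed in when it is done.

Besides the shell and the picture viewer there is one more tool, called after "Request:" as a command line: name --argument value ..., lists and objects as JSON in quotes. move_arm: Moves the arm, as the interface text tells. Its arguments: {"type":"object","properties":{"series":{"type":"array","items":{"type":"object","properties":{"x":{"type":"number"},"y":{"type":"number"},"z":{"type":"number"},"rx":{"type":"number"},"ry":{"type":"number"},"rz":{"type":"number"}}}},"jaw":{"type":"number"},"newtons":{"type":"number"}},"required":["series"]}

```bash
mkdir -p pics; ls
python3 - <<'E'
from cell import arm
import cv2
s=arm.observe();print(s)
for n in("side","top"):
    cv2.imwrite(f"pics/{n}0.png",arm.get_image(n));print(n,arm.camera_params(n))
E
```

```text
pics
{'clock': 0.0, 'joints': array([ 1.05843495,  0.43520714,  0.02496174,  1.57407298, -0.01160221,
        1.13399647, -0.07508401]), 'dq': array([ 0.00051526, -0.00070443, -0.00038315,  0.00181992, -0.00058989,
        0.00130932, -0.00123973]), 'joint_efforts': array([-3.44534385e-05, -6.67844796e+01,  9.84750912e-01, -3.14457464e+01,
       -6.04730565e-02,  4.31915629e-02,  1.73208823e-04]), 'position': array([ 0.24876437, -0.5728477 ,  0.24496398]), 'ee_rot': array([-1.37487239,  0.90334191, -0.90111296]), 'force': array([-0.3411075 ,  0.25566001,  0.52664689]), 'ft_torque': array([ 0.01163942, -0.01076368,  0.000803  ]), 'width': 1.000582262759684}
side {'K': array([[414.33110167,   0.        , 285.92517339],
       [  0.        , 414.33110167, 211.31997253],
       [  0.        ,   0.        ,   1.        ]]), 'k1': -0.12060765917814921, 'R': array([[-0.99850201, -0.05169651,  0.01792216],
       [-0.0456685 ,  0.60702825, -0.79336693],
       [ 0.03013504, -0.79299695, -0.60847984]]), 't': array([0.56611443, 0.04452295, 0.91697354])}
top {'K': array([[425.77134839,   0.        , 279.73908095],
       [  0.        , 425.77134839, 214.5968154 ],
       [  0.        ,   0.        ,   1.        ]]), 'k1': -0.07153074600734176, 'R': array([[ 0.01733832, -0.99983778, -0.00487888],
       [-0.99062907, -0.01651705, -0.13557739],
       [ 0.13547481,  0.00718384, -0.99075475]]), 't': array([-0.01121705,  0.59559275,  0.99700069])}
```

View pics/side0.png

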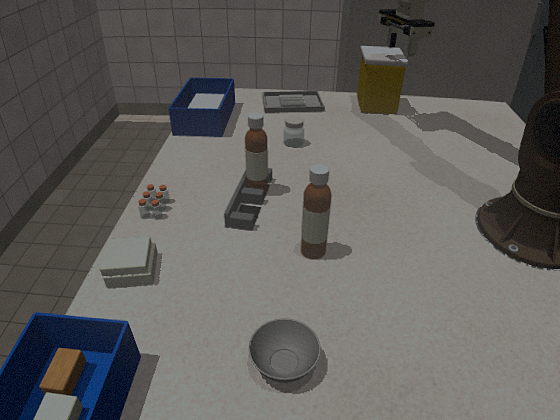

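View pics/top0.png

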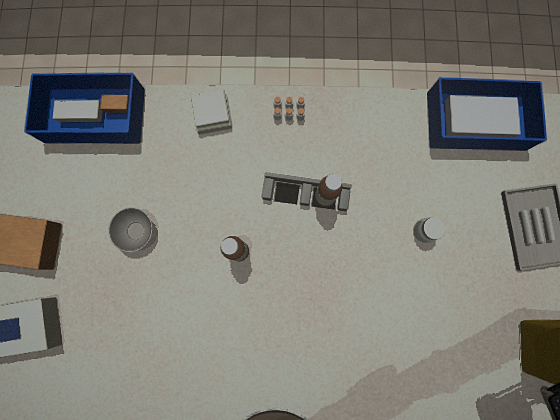

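Run:
```python
from scipy.spatial.transform import Rotation as R
print(R.from_rotvec([-1.37487239,0.90334191,-0.90111296]).as_matrix())
```

```text
[[ 3.98349276e-01 -7.32793750e-04  9.17233513e-01]
 [-9.17232524e-01  1.35332949e-03  3.98349927e-01]
 [-1.53322750e-03 -9.99998816e-01 -1.33044440e-04]]
```

The side view shows the loose bottle with its foot near (314,255) and cap near (319,172), and the neighbour at (257,150). The top view shows the stand at (263–352,172–212), with the empty bay on the left at about (287,192). The loose cap is at (232,242) and the neighbour's cap at (332,182). I'll zoom in to get accurate edges.

```bash
cat > h.py <<'E'
import numpy as np,cv2
from cell import arm
def P(n):
    p=arm.camera_params(n);return p
def ray(n,uv):
    p=P(n);K=p["K"]
    d=np.array([[uv]],float)
    q=cv2.undistortPoints(d,K,np.array([p["k1"],0,0,0.]))[0,0]
    R,t=np.array(p["R"]),np.array(p["t"])
    return -R.T@t, R.T@np.array([q[0],q[1],1])
def onz(n,uv,z):
    c,d=ray(n,uv);return c+d*(z-c[2])/d[2]
def proj(n,X):
    p=P(n);r,_=cv2.Rodrigues(np.array(p["R"]))
    return cv2.projectPoints(np.array(X,float).reshape(-1,1,3),r,np.array(p["t"]),p["K"],np.array([p["k1"],0,0,0.]))[0][:,0]
def crop(src,dst,x0,x1,y0,y1,s):
    im=cv2.imread(src)[y0:y1,x0:x1];cv2.imwrite(dst,cv2.resize(im,None,fx=s,fy=s,interpolation=cv2.INTER_CUBIC))
E
python3 - <<'E'
from h import *
crop("pics/top0.png","pics/top0z.png",205,365,165,275,5)
crop("pics/side0.png","pics/side0z.png",215,345,105,265,3.7)
E
```

```text
(no output)
```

View pics/top0z.png

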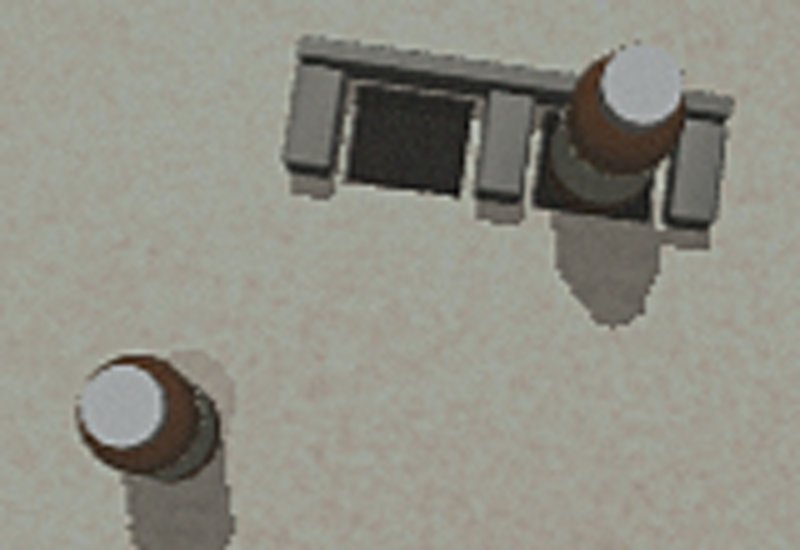

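View pics/side0z.png

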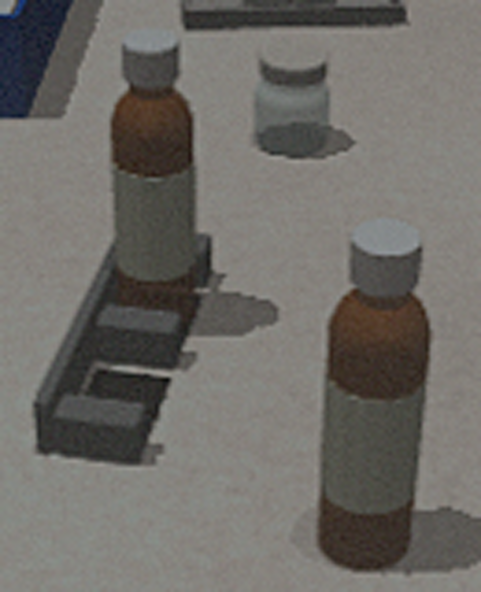

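Run:
```python
from h import *
g=lambda x,y:(205+(x+.5)/5-.5,165+(y+.5)/5-.5)
gs=lambda x,y:(215+(x+.5)/3.7-.5,105+(y+.5)/3.7-.5)
def p(l,n,uv,z): X=onz(n,uv,z);print(l,X.round(4));return X
b=p("bottle cap top","top",g(122,406),.2)
p("bottle cap side","side",gs(387,238),.2)
n=p("nb cap","top",g(641,86),.2)
p("nb cap side","side",gs(151,42),.2)
A=p("back L","top",g(300,37),.04);B=p("back R","top",g(733,98),.04)
print("len",np.linalg.norm(A-B),"want .216")
for q in[(287,162),(330,168),(480,190),(519,196),(670,218),(712,224)]:p("wall front",'top',g(*q),.032)
d=(B-A);d/=np.linalg.norm(d);x=np.array([-d[1],d[0],0]);yv=-d
print("stand x",x,np.degrees(np.arctan2(x[1],x[0])))
for q in[(355,87),(470,97),(458,195),(345,180)]:p("mat",'top',g(*q),0)
# cap blob
im=cv2.imread("pics/top0.png")
m=((im.min(2)>150)).astype(np.uint8)
k,l,st,c=cv2.connectedComponentsWithStats(m)
for i in range(1,k):
    if 30<st[i,4]<2000:print(st[i],c[i],onz("top",c[i],.2).round(4))
print(arm.observe()["clock"])
```

```text
bottle cap top [0.5079 0.1003 0.2   ]
bottle cap side [0.5064 0.1032 0.2   ]
nb cap [ 0.6447 -0.1115  0.2   ]
nb cap side [ 0.6428 -0.107   0.2   ]
back L [0.7015 0.0382 0.04  ]
back R [ 0.6744 -0.176   0.04  ]
len 0.2159073349798482 want .216
wall front [0.64   0.0436 0.032 ]
wall front [0.6374 0.0223 0.032 ]
wall front [ 0.6276 -0.052   0.032 ]
wall front [ 0.6249 -0.0712  0.032 ]
wall front [ 0.6152 -0.1458  0.032 ]
wall front [ 0.6125 -0.1665  0.032 ]
stand x [ 0.99205715 -0.12578795  0.        ] -7.226261052184362
mat [0.6853 0.0113 0.    ]
mat [ 0.6811 -0.0477  0.    ]
mat [ 0.6301 -0.0421  0.    ]
mat [0.6369 0.0155 0.    ]
[422  89   7  22  34] [425.38235294 100.35294118] [ 0.8287 -0.3132  0.2   ]
[192  90  36  35 932] [209.3776824  107.24248927] [0.8042 0.153  0.2   ]
[ 451   95   69   39 1955] [481.96777494 114.76828645] [ 0.7997 -0.437   0.2   ]
[ 53 101  45  17 534] [ 78.03745318 108.91198502] [0.7996 0.4424 0.2   ]
[379 108  15  15  62] [385.62903226 114.16129032] [ 0.795  -0.2254  0.2   ]
[183 111  12  17  44] [189.25       119.04545455] [0.7772 0.1951 0.2   ]
[231 124 
[... 2746 characters left out ...]
4        281.48571429] [0.4344 0.1602 0.2   ]
[204 281  16  12  47] [210.91489362 286.63829787] [0.4246 0.1343 0.2   ]
[227 280  13  18  61] [232.59016393 288.95081967] [0.4209 0.0903 0.2   ]
[190 294  12   7  33] [195.81818182 297.09090909] [0.403  0.1642 0.2   ]
[219 297   7   9  31] [222.48387097 301.61290323] [0.3952 0.1099 0.2   ]
[173 298   8  12  44] [176.09090909 303.70454545] [0.3889 0.2038 0.2   ]
[ 35 300   7  19  32] [ 39.0625  307.53125] [0.3724 0.4902 0.2   ]
[196 301  13  17  52] [202.17307692 307.55769231] [0.3825 0.1505 0.2   ]
[234 306   8  13  35] [238.37142857 311.54285714] [0.3762 0.0773 0.2   ]
[228 326  10  16  38] [232.65789474 332.89473684] [0.3339 0.0876 0.2   ]
0.1
```

Request:
move_arm --series '[{"y": -3}, {"x": -4, "y": -1, "z": 2.8}, {"x": -4, "y": -1, "z": 2.8}, {"x": -4, "y": -1, "z": 2.8}, {"x": -4, "y": -1, "z": 2.8}, {"x": -4, "y": -1, "z": 2.8}, {"x": -4, "y": -1, "z": 2.8}, {"x": -4, "y": -1, "z": 2.8}, {"x": -4, "z": 2.8}, {"x": -4, "z": 2.8}, {"x": -4, "z": 2.8}, {"x": -4, "z": 2.8}]' --jaw 2.4

```text
invalid input
```

```bash
cat >> h.py <<'E'
from scipy.spatial.transform import Rotation as Ro
def goal(fdeg,phideg,centre,back,z):
    f=np.radians(fdeg);ph=np.radians(phideg);F=np.array([np.cos(f),np.sin(f),0])
    y=np.cos(ph)*F-np.sin(ph)*np.array([0,0,1]);x=np.array([-F[1],F[0],0])  # z=-f branch
    M=np.stack([x,y,np.cross(x,y)],1)
    p=np.array([centre[0],centre[1],0])-back*F;p[2]=z
    return M,p
def delta(M,p):
    s=arm.observe();C=Ro.from_rotvec(s["ee_rot"]).as_matrix()
    print("t",round(s["clock"],2),"pos",s["position"].round(4),"F",s["force"].round(1),"w",round(s["width"],3),"j",s["joints"].round(2))
    print("ydir",C[:,1].round(3),"xdir",C[:,0].round(3))
    print("shift cm tool",(C.T@(p-s["position"])*100).round(2),"world",((p-s["position"])*100).round(2),"rotvec tool",Ro.from_matrix(C.T@M).as_rotvec().round(3))
E
python3 - <<'E'
from h import *
M,p=goal(-55.4,45,(.508,.101),.10,.2);print(M);delta(M,p)
E
```

```text
[[ 0.82313637  0.40152616 -0.40152616]
 [ 0.56784375 -0.58204531  0.58204531]
 [ 0.         -0.70710678 -0.70710678]]
t 0.1 pos [ 0.2488 -0.5729  0.245 ] F [-1.5 -0.9  0.6] w 0.997 j [ 1.06  0.44  0.03  1.57 -0.01  1.13 -0.08]
ydir [-0.001  0.001 -1.   ] xdir [ 0.398 -0.917 -0.001]
shift cm tool [-61.29   4.58  48.69] world [20.25 75.62 -4.5 ] rotvec tool [-0.568 -1.663 -0.69 ]
```

Request:
move_arm --series '[{"x": 0, "y": -3, "z": 0, "rx": 0, "ry": 0, "rz": 0}, {"x": -4, "y": -1, "z": 2.8, "rx": 0, "ry": 0, "rz": 0}, {"x": -4, "y": -1, "z": 2.8, "rx": 0, "ry": 0, "rz": 0}, {"x": -4, "y": -1, "z": 2.8, "rx": 0, "ry": 0, "rz": 0}, {"x": -4, "y": -1, "z": 2.8, "rx": 0, "ry": 0, "rz": 0}, {"x": -4, "y": -1, "z": 2.8, "rx": 0, "ry": 0, "rz": 0}, {"x": -4, "y": -1, "z": 2.8, "rx": 0, "ry": 0, "rz": 0}, {"x": -4, "y": -1, "z": 2.8, "rx": 0, "ry": 0, "rz": 0}, {"x": -4, "y": 0, "z": 2.8, "rx": 0, "ry": 0, "rz": 0}, {"x": -4, "y": 0, "z": 2.8, "rx": 0, "ry": 0, "rz": 0}, {"x": -4, "y": 0, "z": 2.8, "rx": 0, "ry": 0, "rz": 0}, {"x": -4, "y": 0, "z": 2.8, "rx": 0, "ry": 0, "rz": 0}]' --jaw 2.4 --newtons 10

```text
clock: 1.6
position: [0.3567, -0.032, 0.3461]
ee_rot: [-1.372, 0.911, -0.902]
force: [0.4, -0.1, -0.5]
width: 0.262
```

Run:
```python
from h import *
M,p=goal(-55.4,45,(.508,.101),.10,.2);delta(M,p)
```

```text
t 1.6 pos [ 0.3567 -0.032   0.3461] F [ 0.4 -0.1 -0.5] w 0.262 j [ 0.47 -0.07 -0.48  1.94 -0.04  1.26 -1.16]
ydir [-0.004  0.004 -1.   ] xdir [ 0.393 -0.919 -0.005]
shift cm tool [-16.    14.66  17.19] world [  9.45  21.53 -14.61] rotvec tool [-0.568 -1.666 -0.697]
```

Request:
move_arm --series '[{"x": 0, "y": 0, "z": 0, "rx": -0.052, "ry": -0.152, "rz": -0.063}, {"x": 0, "y": 0, "z": 0, "rx": -0.052, "ry": -0.152, "rz": -0.063}, {"x": 0, "y": 0, "z": 0, "rx": -0.052, "ry": -0.152, "rz": -0.063}, {"x": 0, "y": 0, "z": 0, "rx": -0.052, "ry": -0.152, "rz": -0.063}, {"x": 0, "y": 0, "z": 0, "rx": -0.052, "ry": -0.152, "rz": -0.063}, {"x": 0, "y": 0, "z": 0, "rx": -0.052, "ry": -0.152, "rz": -0.063}, {"x": 0, "y": 0, "z": 0, "rx": -0.052, "ry": -0.152, "rz": -0.063}, {"x": 0, "y": 0, "z": 0, "rx": -0.052, "ry": -0.152, "rz": -0.063}, {"x": 0, "y": 0, "z": 0, "rx": -0.052, "ry": -0.152, "rz": -0.063}, {"x": 0, "y": 0, "z": 0, "rx": -0.052, "ry": -0.152, "rz": -0.063}, {"x": 0, "y": 0, "z": 0, "rx": -0.052, "ry": -0.152, "rz": -0.063}]'

```text
clock: 2.98
position: [0.3566, -0.0278, 0.345]
ee_rot: [-2.272, -0.772, 0.355]
force: [1.0, 0.7, -0.3]
width: 0.262
```

Run:
```python
from h import *
M,p=goal(-55.4,45,(.508,.101),.10,.3);delta(M,p)
```

```text
t 2.98 pos [ 0.3566 -0.0278  0.345 ] F [ 1.   0.7 -0.3] w 0.262 j [ 0.09 -0.16 -0.82  2.26  0.75  1.18 -0.4 ]
ydir [ 0.427 -0.576 -0.697] xdir [ 0.785  0.619 -0.031]
shift cm tool [20.63 -4.99 10.23] world [ 9.46 21.11 -4.5 ] rotvec tool [0.015 0.067 0.024]
```

Request:
move_arm --series '[{"x": 4.1, "y": -1, "z": 2, "rx": 0, "ry": 0.02, "rz": 0.01}, {"x": 4.1, "y": -1, "z": 2, "rx": 0, "ry": 0.02, "rz": 0.01}, {"x": 4.1, "y": -1, "z": 2, "rx": 0, "ry": 0.02, "rz": 0}, {"x": 4.1, "y": -1, "z": 2, "rx": 0, "ry": 0.01, "rz": 0}, {"x": 4.1, "y": -1, "z": 2, "rx": 0, "ry": 0, "rz": 0}, {"x": 0, "y": 0, "z": 0, "rx": 0, "ry": 0, "rz": 0}]'

```text
clock: 3.72
position: [0.4602, 0.1811, 0.304]
ee_rot: [-2.291, -0.714, 0.277]
force: [-0.2, 0.3, -0.4]
width: 0.264
```

Run:
```python
from h import *
M,p=goal(-55.4,45,(.508,.101),.10,.027);delta(M,p)
```

```text
t 3.73 pos [0.4602 0.1811 0.304 ] F [-0.2  0.3 -0.4] w 0.264 j [-0.27  0.46 -0.97  1.88  0.96  1.68 -0.95]
ydir [ 0.414 -0.595 -0.689] xdir [0.824 0.566 0.006]
shift cm tool [-0.78 18.58 20.55] world [ -0.9    0.22 -27.7 ] rotvec tool [ 0.025 -0.006  0.003]
```

Request:
move_arm --series '[{"x": -0.4, "y": 2.2, "z": 2.4, "rx": 0, "ry": 0, "rz": 0}, {"x": -0.4, "y": 2.2, "z": 2.4, "rx": 0, "ry": 0, "rz": 0}, {"x": 0, "y": 2.2, "z": 2.4, "rx": 0, "ry": 0, "rz": 0}, {"x": 0, "y": 2.2, "z": 2.4, "rx": 0, "ry": 0, "rz": 0}, {"x": 0, "y": 2.2, "z": 2.4, "rx": 0, "ry": 0, "rz": 0}, {"x": 0, "y": 0, "z": 0, "rx": 0, "ry": 0, "rz": 0}]'

```text
clock: 4.47
position: [0.4515, 0.1759, 0.1379]
ee_rot: [-2.293, -0.712, 0.277]
force: [-0.0, 1.0, 0.9]
width: 0.264
```

Run:
```python
from h import *
M,p=goal(-55.4,45,(.508,.101),.10,.027);delta(M,p)
for n in("side","top"): cv2.imwrite(f"pics/{n}1.png",arm.get_image(n))
```

```text
t 4.47 pos [0.4515 0.1759 0.1379] F [-0.   1.   0.9] w 0.264 j [-0.38  0.71 -0.88  2.05  1.1   1.54 -1.3 ]
ydir [ 0.413 -0.597 -0.688] xdir [0.825 0.565 0.005]
shift cm tool [0.33 7.18 8.48] world [ -0.03   0.74 -11.09] rotvec tool [ 0.027 -0.007  0.001]
```

View pics/side1.png

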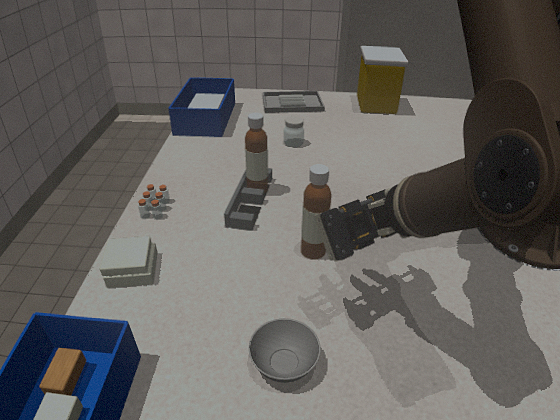

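View pics/top1.png

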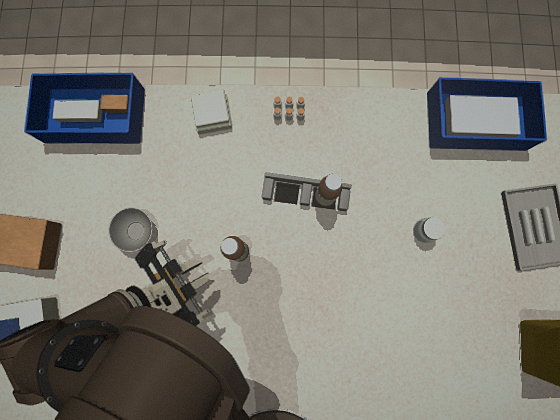

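Run:
```python
from h import *
im=cv2.imread("pics/top0.png")
print("dish",onz("top",(132.5,231),.045),onz("top",(157,226),.045),"jar",onz("top",(431,228),.075))
M,p=goal(-55.4,45,(.508,.101),.08,.027);delta(M,p)
for s in(-1,1):
  for n in(-1,1):
    for b in(.047,.12):
      q=p-b*M[:,1]+s*.095*M[:,0]+n*.0375*M[:,2]*-1;print(s,n,b,q.round(3))
```

```text
dish [0.54872485 0.35725825 0.045     ] [0.5620753  0.29729588 0.045     ] jar [ 0.56498432 -0.3592331   0.075     ]
t 4.58 pos [0.4521 0.177  0.1399] F [-0.4 -0.2  0. ] w 0.262 j [-0.38  0.7  -0.88  2.05  1.1   1.54 -1.29]
ydir [ 0.415 -0.595 -0.688] xdir [0.825 0.564 0.009]
shift cm tool [0.19 8.81 7.21] world [  1.04  -1.02 -11.29] rotvec tool [ 0.026 -0.009  0.003]
-1 -1 0.047 [0.35  0.162 0.034]
-1 -1 0.12 [0.321 0.205 0.085]
-1 1 0.047 [0.381 0.118 0.087]
-1 1 0.12 [0.351 0.161 0.138]
1 -1 0.047 [0.507 0.27  0.034]
1 -1 0.12 [0.478 0.312 0.085]
1 1 0.047 [0.537 0.226 0.087]
1 1 0.12 [0.508 0.269 0.138]
```

Request:
move_arm --series '[{"x": 0, "y": 1.8, "z": 1.5, "rx": 0.013, "ry": 0, "rz": 0}, {"x": 0, "y": 1.8, "z": 1.5, "rx": 0.013, "ry": 0, "rz": 0}, {"x": 0, "y": 1.8, "z": 1.5, "rx": 0, "ry": 0, "rz": 0}, {"x": 0, "y": 1.8, "z": 1.5, "rx": 0, "ry": 0, "rz": 0}, {"x": 0, "y": 0.8, "z": 0.6, "rx": 0, "ry": 0, "rz": 0}, {"x": 0, "y": 0, "z": 0, "rx": 0, "ry": 0, "rz": 0}]'

```text
clock: 5.32
position: [0.4609, 0.1681, 0.0336]
ee_rot: [-2.264, -0.704, 0.274]
force: [-0.3, -0.8, 1.2]
width: 0.261
```

Run:
```python
from h import *
M,p=goal(-55.4,45,(.508,.101),.08,.026);delta(M,p)
cv2.imwrite(f"pics/side2.png",arm.get_image("side"));cv2.imwrite(f"pics/top2.png",arm.get_image("top"))
crop("pics/side2.png","pics/side2z.png",215,395,145,285,4)
crop("pics/top2.png","pics/top2z.png",130,290,180,300,5)
```

```text
t 5.33 pos [0.4609 0.1681 0.0336] F [-0.3 -0.8  1.2] w 0.261 j [-0.4   0.88 -0.8   2.09  1.25  1.44 -1.46]
ydir [ 0.405 -0.578 -0.709] xdir [0.827 0.562 0.014]
shift cm tool [0.06 0.67 0.4 ] world [ 0.16 -0.12 -0.76] rotvec tool [-0.002 -0.014  0.005]
```

View pics/side2z.png

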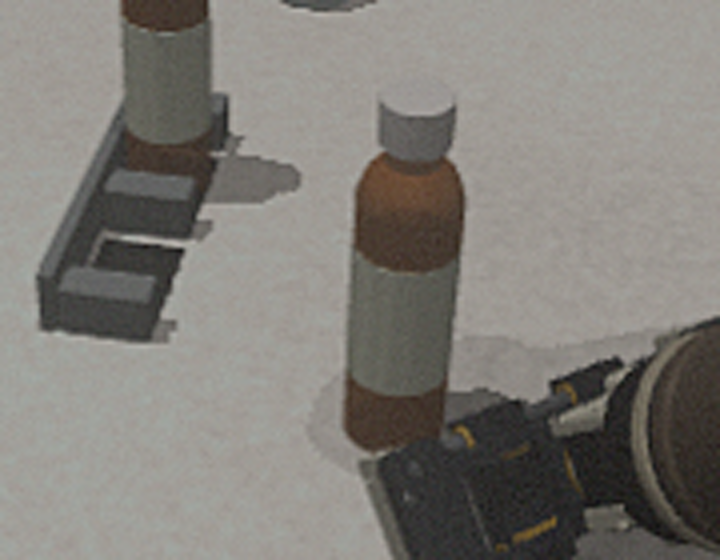

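View pics/top2z.png

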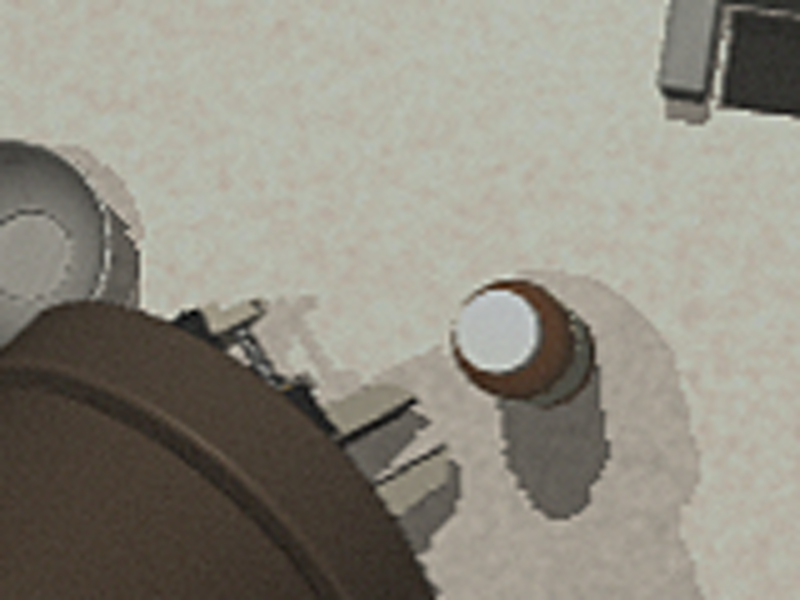

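Request:
move_arm --series '[{"x": 0, "y": 0.5, "z": 0.45, "rx": 0, "ry": -0.014, "rz": 0}, {"x": 0.02, "y": 0.6, "z": -0.6, "rx": 0, "ry": 0, "rz": 0}, {"x": 0.02, "y": 0.6, "z": -0.6, "rx": 0, "ry": 0, "rz": 0}, {"x": 0, "y": 0.6, "z": -0.6, "rx": 0, "ry": 0, "rz": 0}, {"x": 0, "y": 0.4, "z": -0.4, "rx": 0, "ry": 0, "rz": 0}, {"x": 0, "y": 0.4, "z": -0.4, "rx": 0, "ry": 0, "rz": 0}, {"x": 0, "y": 0.4, "z": -0.4, "rx": 0, "ry": 0, "rz": 0}, {"x": 0, "y": 0, "z": 0, "rx": 0, "ry": 0, "rz": 0}]'

```text
clock: 6.42
position: [0.4883, 0.1316, 0.0289]
ee_rot: [-2.262, -0.713, 0.286]
force: [-0.7, 0.3, 1.0]
width: 0.263
```

```bash
cat > look.py <<'E'
from h import *
import sys
k=sys.argv[1];fd,ph,cx,cy,b,z=map(float,sys.argv[2:8])
M,p=goal(fd,ph,(cx,cy),b,z);delta(M,p)
for n in("side","top"):cv2.imwrite(f"pics/{n}{k}.png",arm.get_image(n))
a=cv2.imread(f"pics/side{k}.png")[100:300,180:400];t=cv2.imread(f"pics/top{k}.png")[160:300,170:390]
a=cv2.resize(a,None,fx=1.9,fy=2,interpolation=2)
t=cv2.resize(t,None,fx=3.6,fy=3.6,interpolation=2)
cv2.imwrite(f"pics/s{k}z.png",cv2.resize(cv2.imread(f"pics/side{k}.png")[100:300,180:400],None,fx=2.5,fy=2.5,interpolation=2));cv2.imwrite(f"pics/t{k}z.png",t)
E
python3 look.py 3 -55.4 45 .5836 -.0085 .043 .026
```

```text
t 6.42 pos [0.4883 0.1316 0.0289] F [-0.7  0.3  1. ] w 0.263 j [-0.32  0.87 -0.77  2.12  1.31  1.4  -1.41]
ydir [ 0.407 -0.576 -0.709] xdir [0.821 0.571 0.008]
shift cm tool [-0.16  9.12 -8.76] world [  7.09 -10.47  -0.29] rotvec tool [-0.003 -0.003  0.008]
```

View pics/s3z.png

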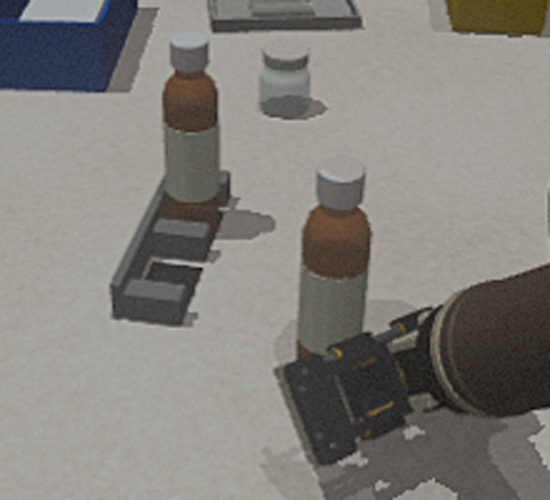

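View pics/t3z.png

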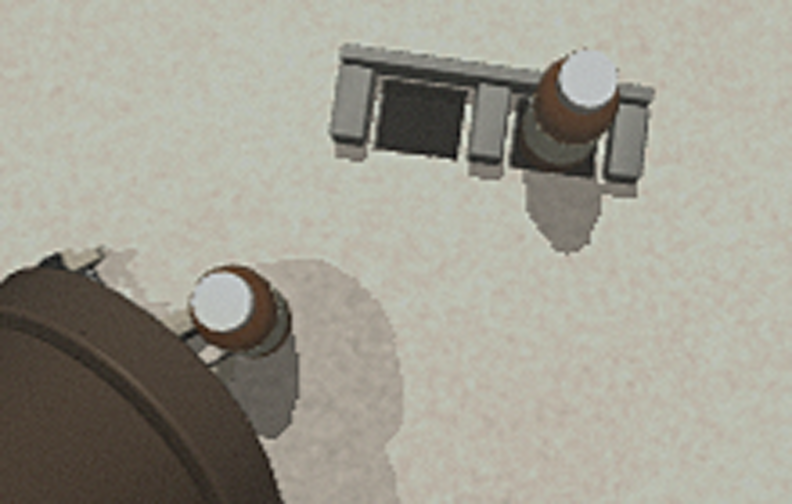

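Request:
move_arm --series '[{"x": 0, "y": 0.45, "z": -0.3, "rx": 0, "ry": 0, "rz": 0}, {"x": 0, "y": 0.4, "z": -0.4, "rx": 0, "ry": 0, "rz": 0}, {"x": -0.02, "y": 0.5, "z": -0.45, "rx": 0, "ry": 0, "rz": 0}, {"x": -0.02, "y": 0.5, "z": -0.5, "rx": 0, "ry": 0, "rz": 0}, {"x": -0.02, "y": 0.5, "z": -0.5, "rx": 0, "ry": 0, "rz": 0}, {"x": -0.02, "y": 0.5, "z": -0.5, "rx": 0, "ry": 0, "rz": 0}, {"x": 0, "y": 0.5, "z": -0.5, "rx": 0, "ry": 0, "rz": 0}, {"x": 0, "y": 0.4, "z": -0.4, "rx": 0, "ry": 0, "rz": 0}, {"x": 0, "y": 0.2, "z": -0.2, "rx": 0, "ry": 0, "rz": 0}, {"x": 0, "y": 0, "z": 0, "rx": 0, "ry": 0, "rz": 0}]'

```text
clock: 7.78
position: [0.521, 0.085, 0.0274]
ee_rot: [-2.26, -0.716, 0.286]
force: [-0.8, 1.9, 1.2]
width: 0.263
```

```bash
python3 look.py 4 -55.4 45 .5836 -.0085 .043 .026
```

```text
t 7.78 pos [0.521  0.085  0.0274] F [-0.8  1.9  1.2] w 0.263 j [-0.22  0.86 -0.74  2.13  1.39  1.35 -1.35]
ydir [ 0.409 -0.574 -0.71 ] xdir [0.82  0.573 0.009]
shift cm tool [-0.2   5.   -4.84] world [ 3.82 -5.81 -0.14] rotvec tool [-0.004 -0.002  0.011]
```

View pics/s4z.png

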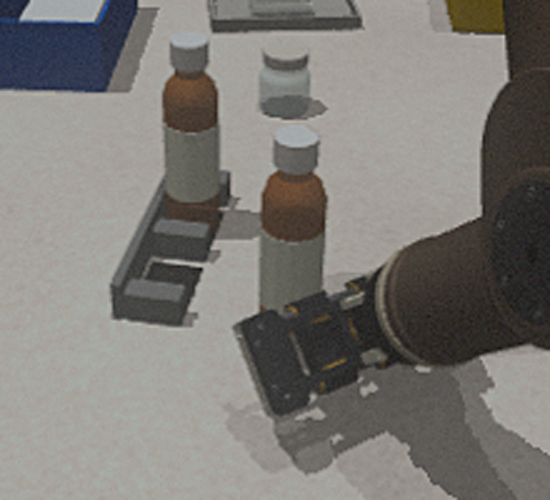

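View pics/t4z.png

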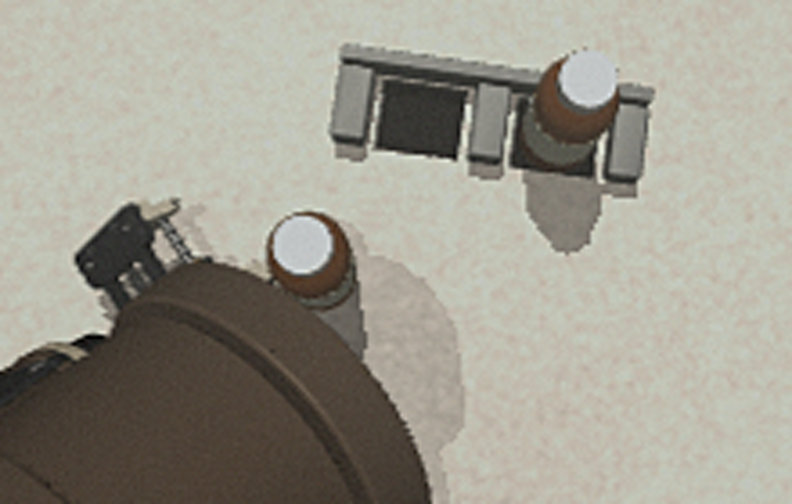

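Request:
move_arm --series '[{"x": 0, "y": 0.35, "z": -0.3, "rx": 0, "ry": 0, "rz": 0}, {"x": -0.02, "y": 0.5, "z": -0.5, "rx": 0, "ry": 0, "rz": 0}, {"x": -0.02, "y": 0.5, "z": -0.5, "rx": 0, "ry": 0, "rz": 0}, {"x": -0.02, "y": 0.5, "z": -0.5, "rx": 0, "ry": 0, "rz": 0}, {"x": -0.02, "y": 0.5, "z": -0.5, "rx": 0, "ry": 0, "rz": 0}, {"x": -0.02, "y": 0.5, "z": -0.5, "rx": 0, "ry": 0, "rz": 0}, {"x": -0.02, "y": 0.5, "z": -0.5, "rx": 0, "ry": 0, "rz": 0}, {"x": -0.02, "y": 0.5, "z": -0.5, "rx": 0, "ry": 0, "rz": 0}, {"x": 0, "y": 0.4, "z": -0.4, "rx": 0, "ry": 0, "rz": 0}, {"x": 0, "y": 0.3, "z": -0.3, "rx": 0, "ry": 0, "rz": 0}, {"x": 0, "y": 0.1, "z": -0.1, "rx": 0, "ry": 0, "rz": 0}, {"x": 0, "y": 0, "z": 0, "rx": 0, "ry": 0, "rz": 0}]'

```text
clock: 9.38
position: [0.5596, 0.0273, 0.0267]
ee_rot: [-2.259, -0.717, 0.286]
force: [-1.4, 1.6, 2.2]
width: 0.26
```

```bash
python3 look.py 5 -55.4 45 .5836 -.0085 .043 .026
```

```text
t 9.38 pos [0.5596 0.0273 0.0267] F [-1.4  1.6  2.2] w 0.26 j [-0.11  0.84 -0.7   2.13  1.49  1.29 -1.27]
ydir [ 0.409 -0.573 -0.71 ] xdir [0.819 0.573 0.009]
shift cm tool [-0.06  0.06  0.04] world [-0.05 -0.04 -0.07] rotvec tool [-0.004 -0.002  0.011]
```

View pics/s5z.png

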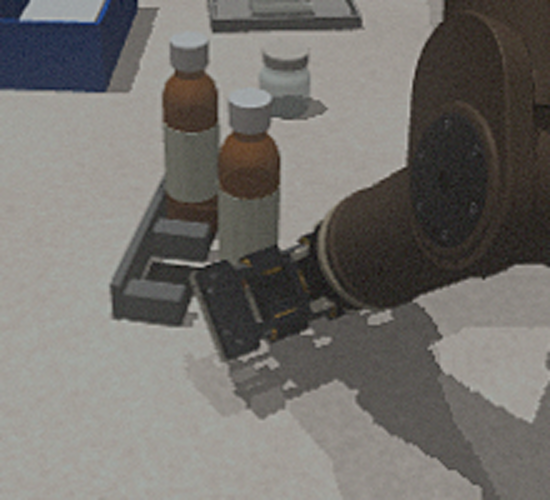

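View pics/t5z.png

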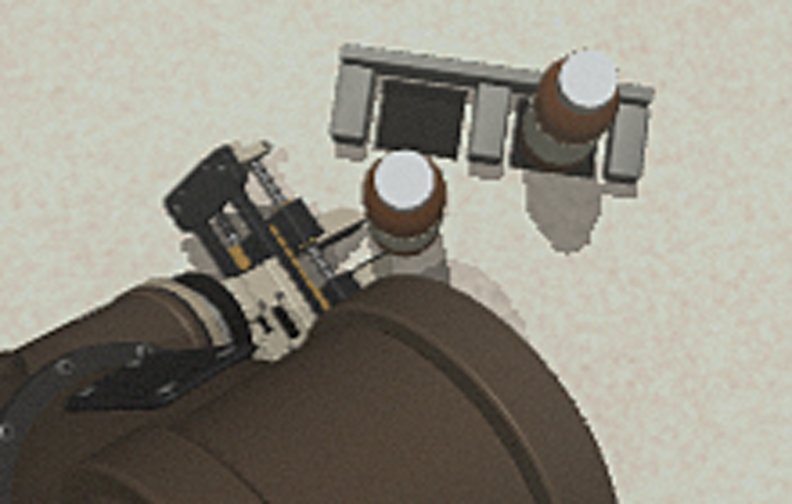

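Run:
```python
from h import *
print(onz("top",(281.9,209.6),.2),onz("side",(279.8,138.9),.2))
M,p=goal(-7.3,45,(.584,-.009),.10,.09);delta(M,p)
```

```text
[ 0.58436486 -0.006518    0.2       ] [ 0.58288293 -0.00392876  0.2       ]
t 9.47 pos [0.5596 0.0274 0.0267] F [-1.6  1.1  1.1] w 0.263 j [-0.11  0.84 -0.7   2.13  1.49  1.29 -1.27]
ydir [ 0.409 -0.573 -0.71 ] xdir [0.819 0.573 0.009]
shift cm tool [-7.43 -6.2  -2.84] world [-7.48 -2.37  6.33] rotvec tool [-0.    -0.596 -0.581]
```

Request:
move_arm --series '[{"x": 0, "y": -0.7, "z": 0.65, "rx": 0, "ry": 0, "rz": 0}, {"x": 0, "y": -1.5, "z": 1.4, "rx": 0, "ry": 0, "rz": 0}, {"x": 0, "y": -2, "z": 1.8, "rx": 0, "ry": 0, "rz": 0}, {"x": 0, "y": -3, "z": 0, "rx": 0, "ry": 0, "rz": 0}, {"x": 0, "y": -3, "z": -1, "rx": 0, "ry": 0, "rz": 0}, {"x": 0, "y": -1, "z": -1, "rx": 0, "ry": 0, "rz": 0}, {"x": 0, "y": 0, "z": 0, "rx": 0, "ry": 0, "rz": 0}]'

```text
clock: 10.35
position: [0.5004, 0.1092, 0.0937]
ee_rot: [-2.258, -0.719, 0.292]
force: [0.1, -1.0, -0.4]
width: 0.261
```

Run:
```python
from h import *
M,p=goal(-7.3,45,(.584,-.009),.10,.09);delta(M,p)
```

```text
t 10.35 pos [0.5004 0.1092 0.0937] F [ 0.1 -1.  -0.4] w 0.261 j [-0.24  0.74 -0.81  2.12  1.25  1.4  -1.26]
ydir [ 0.408 -0.572 -0.711] xdir [0.817 0.576 0.006]
shift cm tool [-7.35  5.66 -5.27] world [ -1.56 -10.55  -0.37] rotvec tool [-0.003 -0.592 -0.581]
```

Request:
move_arm --series '[{"x": 0, "y": -0.3, "z": 0.3, "rx": 0, "ry": -0.12, "rz": -0.117}, {"x": 0, "y": -0.3, "z": 0.3, "rx": 0, "ry": -0.12, "rz": -0.117}, {"x": 0, "y": -0.3, "z": 0.3, "rx": 0, "ry": -0.12, "rz": -0.117}, {"x": 0, "y": -0.3, "z": 0.3, "rx": 0, "ry": -0.12, "rz": -0.117}, {"x": 0, "y": 0, "z": 0, "rx": 0, "ry": -0.12, "rz": -0.117}, {"x": 0, "y": 0, "z": 0, "rx": 0, "ry": 0, "rz": 0}]'

```text
clock: 11.1
position: [0.4856, 0.1169, 0.0886]
ee_rot: [-1.828, -1.652, 0.699]
force: [0.3, -0.7, 0.2]
width: 0.26
```

Run:
```python
from h import *
M,p=goal(-7.3,45,(.584,-.0075),.10,.09);delta(M,p)
```

```text
t 11.1 pos [0.4856 0.1169 0.0886] F [ 0.3 -0.7  0.2] w 0.26 j [-0.02  0.63 -0.91  2.57  1.98  1.12 -1.11]
ydir [ 0.696 -0.072 -0.715] xdir [ 0.099  0.995 -0.004]
shift cm tool [-11.13   0.65  -0.8 ] world [ -0.08 -11.17   0.14] rotvec tool [-0.011  0.022  0.017]
```

Request:
move_arm --series '[{"x": 0, "y": 0.7, "z": -0.7, "rx": 0.06, "ry": 0, "rz": 0}, {"x": 0, "y": 0.7, "z": -0.7, "rx": 0.06, "ry": 0, "rz": 0}, {"x": 0, "y": 0, "z": 0, "rx": 0, "ry": 0, "rz": 0}]'

```text
clock: 11.48
position: [0.5059, 0.1144, 0.0858]
ee_rot: [-1.745, -1.558, 0.777]
force: [0.2, 0.5, 0.8]
width: 0.26
```

Run:
```python
from h import *
M,p=goal(-7.3,52,(.584,-.0075),.08,.09);delta(M,p)
```

```text
t 11.47 pos [0.5059 0.1144 0.0858] F [0.2 0.5 0.8] w 0.26 j [ 0.09  0.56 -0.88  2.44  1.87  0.87 -0.87]
ydir [ 0.599 -0.068 -0.798] xdir [ 0.112  0.994 -0.001]
shift cm tool [-11.12   0.35  -1.15] world [ -0.12 -11.18   0.42] rotvec tool [-0.016  0.013  0.008]
```

Request:
move_arm --series '[{"x": -2.2, "y": 0, "z": 0, "rx": 0, "ry": 0.007, "rz": 0.005}, {"x": -2.2, "y": 0, "z": 0, "rx": 0, "ry": 0.007, "rz": 0.005}, {"x": -2.2, "y": 0, "z": 0, "rx": 0, "ry": 0, "rz": 0}, {"x": -2.2, "y": 0, "z": 0, "rx": 0, "ry": 0, "rz": 0}, {"x": -2.2, "y": 0, "z": 0, "rx": 0, "ry": 0, "rz": 0}, {"x": 0, "y": 0, "z": 0, "rx": 0, "ry": 0, "rz": 0}]'

```text
clock: 12.22
position: [0.4888, 0.0051, 0.0824]
ee_rot: [-1.76, -1.53, 0.757]
force: [-0.5, 0.7, 0.3]
width: 0.261
```

```bash
python3 look.py 6 -7.3 52 .584 -.0075 .075 .028
```

```text
t 12.22 pos [0.4888 0.0051 0.0824] F [-0.5  0.7  0.3] w 0.261 j [ 0.38  0.53 -0.86  2.55  2.11  0.77 -0.9 ]
ydir [ 0.597 -0.082 -0.798] xdir [0.141 0.99  0.004]
shift cm tool [-0.04  5.61  1.6 ] world [ 2.08 -0.31 -5.44] rotvec tool [-0.016 -0.014 -0.005]
```

View pics/s6z.png

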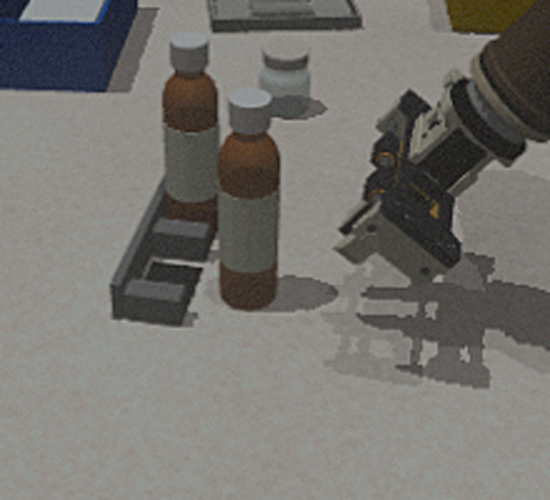

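View pics/t6z.png

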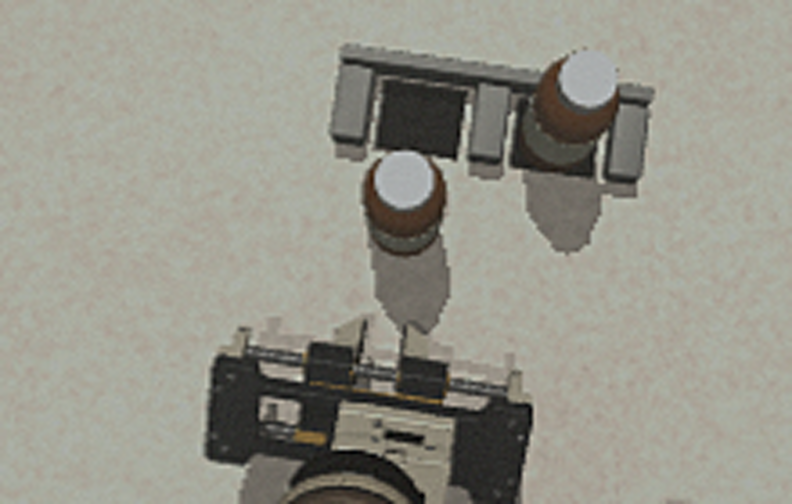

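Request:
move_arm --series '[{"x": 0, "y": 0.7, "z": -0.8, "rx": 0, "ry": 0, "rz": 0}, {"x": 0, "y": 0.7, "z": -0.8, "rx": 0, "ry": 0, "rz": 0}, {"x": 0, "y": 1.1, "z": 0.8, "rx": 0, "ry": 0, "rz": 0}, {"x": 0, "y": 1.1, "z": 0.8, "rx": 0, "ry": 0, "rz": 0}, {"x": 0, "y": 1.1, "z": 0.8, "rx": 0, "ry": 0, "rz": 0}, {"x": 0, "y": 0, "z": 0, "rx": 0, "ry": 0, "rz": 0}]'

```text
clock: 13.08
position: [0.5185, 0.0083, 0.0402]
ee_rot: [-1.759, -1.539, 0.751]
force: [0.0, -0.9, 0.3]
width: 0.261
```

Run:
```python
from h import *
M,p=goal(-8,52,(.584,-.0075),.065,.028);delta(M,p)
```

```text
t 13.07 pos [0.5185 0.0083 0.0402] F [ 0.  -0.9  0.3] w 0.261 j [ 0.35  0.69 -0.83  2.51  2.22  0.89 -0.93]
ydir [ 0.602 -0.077 -0.794] xdir [0.137 0.99  0.009]
shift cm tool [-0.66  1.09  0.57] world [ 0.12 -0.68 -1.22] rotvec tool [-0.011 -0.004  0.008]
```

Request:
move_arm --series '[{"x": -0.33, "y": 0.5, "z": 0.3, "rx": 0, "ry": 0, "rz": 0}, {"x": -0.33, "y": 0.4, "z": 0.2, "rx": 0, "ry": 0, "rz": 0.005}, {"x": 0, "y": 0, "z": 0, "rx": 0, "ry": 0, "rz": 0}]'

```text
clock: 13.45
position: [0.5203, 0.0012, 0.0303]
ee_rot: [-1.766, -1.535, 0.752]
force: [0.1, -0.3, -0.7]
width: 0.261
```

```bash
python3 look.py 7 -8 52 .584 -.0075 .042 .028
```

```text
t 13.45 pos [0.5203 0.0012 0.0303] F [ 0.1 -0.3 -0.7] w 0.261 j [ 0.36  0.72 -0.82  2.51  2.25  0.91 -0.94]
ydir [ 0.603 -0.083 -0.793] xdir [0.141 0.99  0.004]
shift cm tool [ 0.03  1.54 -1.63] world [ 2.21 -0.29 -0.23] rotvec tool [-0.009 -0.004  0.002]
```

View pics/s7z.png

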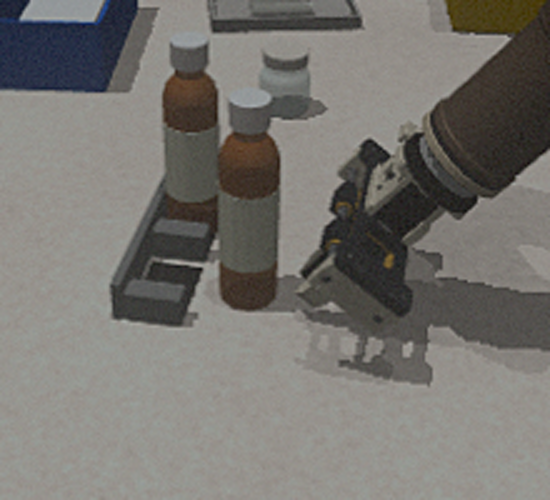

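View pics/t7z.png

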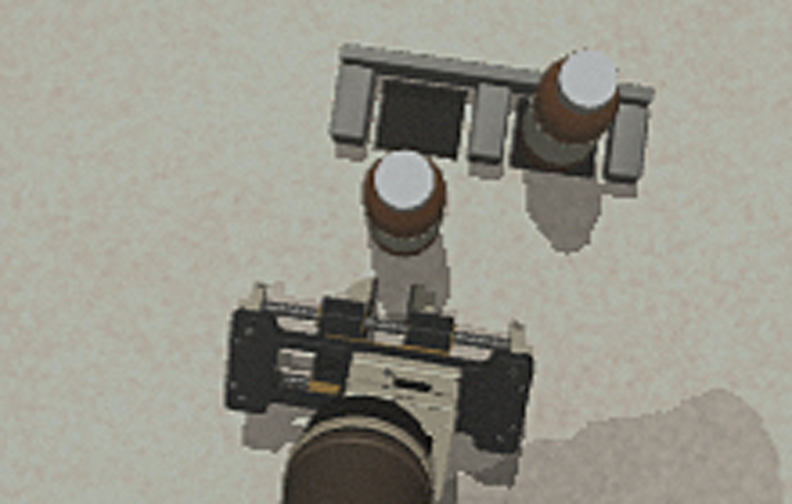

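Request:
move_arm --series '[{"x": 0, "y": 0.6, "z": -0.5, "rx": 0, "ry": 0, "rz": 0}, {"x": 0, "y": 0.5, "z": -0.55, "rx": 0, "ry": 0, "rz": 0}, {"x": 0, "y": 0.3, "z": -0.35, "rx": 0, "ry": 0, "rz": 0}, {"x": 0, "y": 0.3, "z": -0.35, "rx": 0, "ry": 0, "rz": 0}, {"x": 0, "y": 0.35, "z": -0.45, "rx": 0, "ry": 0, "rz": 0}, {"x": 0, "y": 0.35, "z": -0.45, "rx": 0, "ry": 0, "rz": 0}, {"x": 0, "y": 0.35, "z": -0.45, "rx": 0, "ry": 0, "rz": 0}, {"x": 0, "y": 0.35, "z": -0.45, "rx": 0, "ry": 0, "rz": 0}, {"x": 0, "y": 0.2, "z": -0.25, "rx": 0, "ry": 0, "rz": 0}, {"x": 0, "y": 0, "z": 0, "rx": 0, "ry": 0, "rz": 0}]'

```text
clock: 14.8
position: [0.5729, -0.0056, 0.0278]
ee_rot: [-1.764, -1.537, 0.753]
force: [-1.1, -0.7, 1.4]
width: 0.259
```

```bash
python3 look.py 8 -8 52 .658 -.018 .042 .028
```

```text
t 14.8 pos [ 0.5729 -0.0056  0.0278] F [-1.1 -0.7  1.4] w 0.259 j [ 0.38  0.73 -0.77  2.39  2.24  0.81 -0.84]
ydir [ 0.603 -0.081 -0.793] xdir [0.139 0.99  0.005]
shift cm tool [-0.04  2.66 -3.5 ] world [ 4.35 -0.65  0.02] rotvec tool [-0.009 -0.003  0.004]
```

View pics/s8z.png

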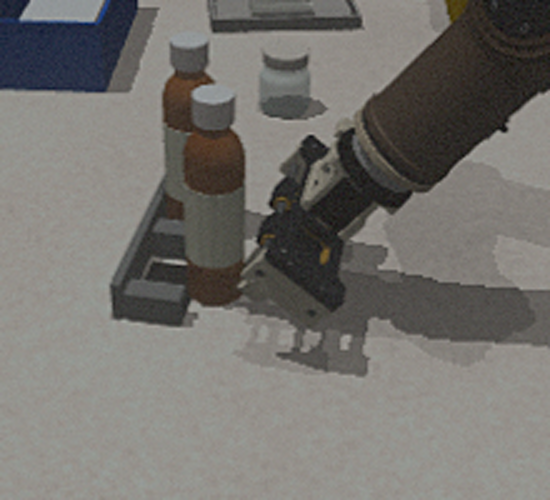

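View pics/t8z.png

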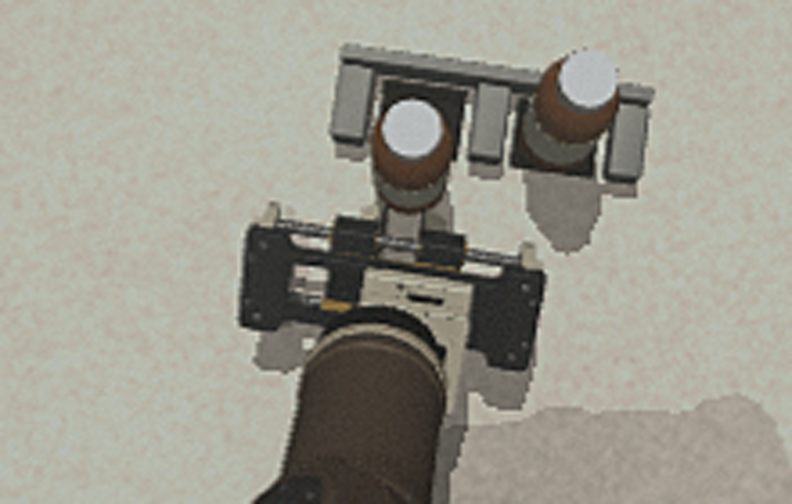

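```bash
cat > bay.py <<'E'
from h import *
import sys
x,y=map(float,sys.argv[1:3])
X=onz("top",(170+(x+.5)/3.6-.5,160+(y+.5)/3.6-.5),.2);d=X[:2]-np.array([.6583,-.0182]);e=np.array([.9919,-.127])
print(X.round(4),"bay x,y mm",(d@e*1000).round(1),(d@np.array([.127,.9919])*1000).round(1))
E
python3 bay.py 413 128; echo nb; python3 bay.py 588 79
```

```text
[ 0.6146 -0.0111  0.2   ] bay x,y mm -44.2 1.5
nb
[ 0.6451 -0.1119  0.2   ] bay x,y mm -1.2 -94.6
```

Request:
move_arm --series '[{"x": 0, "y": 0.25, "z": -0.35, "rx": 0, "ry": 0, "rz": 0}, {"x": 0, "y": 0.35, "z": -0.45, "rx": 0, "ry": 0, "rz": 0}, {"x": 0, "y": 0.35, "z": -0.45, "rx": 0, "ry": 0, "rz": 0}, {"x": 0, "y": 0.35, "z": -0.45, "rx": 0, "ry": 0, "rz": 0}, {"x": 0, "y": 0.35, "z": -0.45, "rx": 0, "ry": 0, "rz": 0}, {"x": 0, "y": 0.35, "z": -0.45, "rx": 0, "ry": 0, "rz": 0}, {"x": 0, "y": 0.25, "z": -0.32, "rx": 0, "ry": 0, "rz": 0}, {"x": 0, "y": 0.12, "z": -0.16, "rx": 0, "ry": 0, "rz": 0}, {"x": 0, "y": 0, "z": 0, "rx": 0, "ry": 0, "rz": 0}]'

```text
clock: 16.02
position: [0.6138, -0.0113, 0.0276]
ee_rot: [-1.764, -1.537, 0.754]
force: [-2.5, -0.4, 2.1]
width: 0.262
```

```bash
python3 look.py 9 -8 52 .658 -.018 .042 .028
```

```text
t 16.02 pos [ 0.6138 -0.0113  0.0276] F [-2.5 -0.4  2.1] w 0.262 j [ 0.38  0.74 -0.73  2.3   2.22  0.74 -0.76]
ydir [ 0.603 -0.081 -0.794] xdir [0.139 0.99  0.004]
shift cm tool [-0.05  0.13 -0.24] world [ 0.26 -0.09  0.04] rotvec tool [-0.009 -0.002  0.004]
```

View pics/s9z.png

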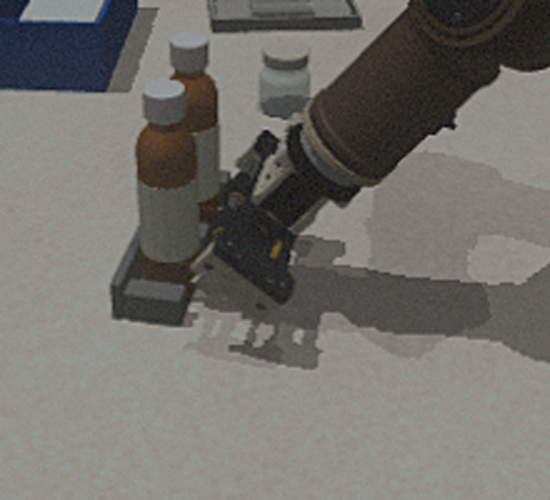

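View pics/t9z.png

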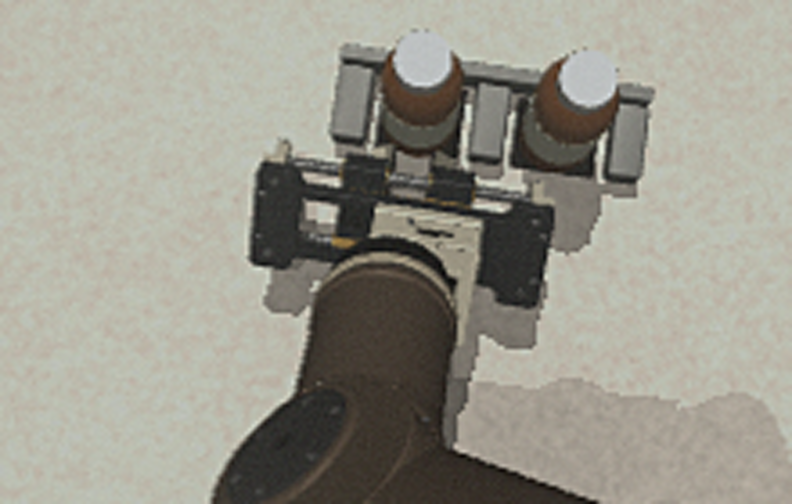

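Request:
move_arm --series '[{"x": 0, "y": 0.09, "z": -0.12, "rx": 0, "ry": 0, "rz": 0}, {"x": 0, "y": 0.06, "z": -0.1, "rx": 0, "ry": 0, "rz": 0}, {"x": 0, "y": 0, "z": 0, "rx": 0, "ry": 0, "rz": 0}]'

```text
clock: 16.5
position: [0.616, -0.0116, 0.0276]
ee_rot: [-1.763, -1.537, 0.754]
force: [-1.9, -0.3, 2.0]
width: 0.262
```

```bash
python3 bay.py 423 59;  python3 look.py 10 -8 52 .658 -.018 .042 .028
```

```text
[ 0.6553 -0.0163  0.2   ] bay x,y mm -3.2 1.5
t 16.5 pos [ 0.616  -0.0116  0.0276] F [-1.9 -0.3  2. ] w 0.262 j [ 0.38  0.74 -0.73  2.3   2.22  0.73 -0.76]
ydir [ 0.602 -0.081 -0.794] xdir [0.138 0.99  0.004]
shift cm tool [-0.05 -0.   -0.06] world [ 0.04 -0.06  0.04] rotvec tool [-0.01  -0.002  0.004]
```

View pics/t10z.png

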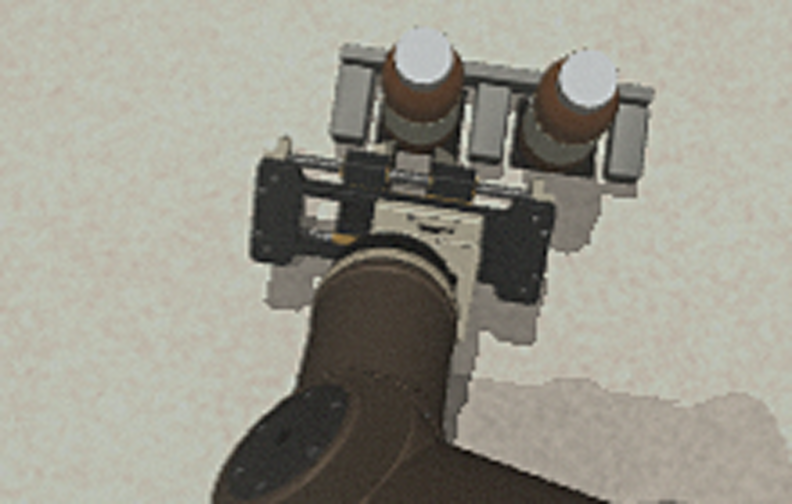

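Request:
move_arm --series '[{"x": 0, "y": 0.06, "z": -0.1, "rx": 0, "ry": 0, "rz": 0}, {"x": 0, "y": 0.03, "z": -0.04, "rx": 0, "ry": 0, "rz": 0}]'

```text
clock: 16.85
position: [0.6173, -0.0118, 0.0275]
ee_rot: [-1.762, -1.537, 0.755]
force: [-5.1, 0.8, 3.0]
width: 0.264
```

Request:
move_arm --series '[{"x": 0, "y": 0.06, "z": -0.08, "rx": 0, "ry": 0, "rz": 0}, {"x": 0, "y": 0.03, "z": -0.04, "rx": 0, "ry": 0, "rz": 0}]'

```text
clock: 17.1
position: [0.6176, -0.0118, 0.0272]
ee_rot: [-1.761, -1.536, 0.757]
force: [-7.5, 1.2, 5.2]
width: 0.264
```

The force has risen to 7.5 N and the TCP has stalled, so the bottle is touching the back wall. Backing straight off.

Request:
move_arm --series '[{"x": 0, "y": -0.2, "z": 0.25, "rx": 0, "ry": 0, "rz": 0}, {"x": 0, "y": -0.5, "z": 0.6, "rx": 0, "ry": 0, "rz": 0}, {"x": 0, "y": -1.2, "z": 1.5, "rx": 0, "ry": 0, "rz": 0}, {"x": 0, "y": -1.4, "z": 1.6, "rx": 0, "ry": 0, "rz": 0}, {"x": 0, "y": -1.4, "z": 1.6, "rx": 0, "ry": 0, "rz": 0}, {"x": 0, "y": -2, "z": 0, "rx": 0, "ry": 0, "rz": 0}, {"x": 0, "y": 0, "z": 0, "rx": 0, "ry": 0, "rz": 0}]'

```text
clock: 17.98
position: [0.5316, -0.0004, 0.0478]
ee_rot: [-1.764, -1.537, 0.753]
force: [0.9, -0.3, 0.3]
width: 0.264
```

```bash
python3 look.py 11 -8 52 .658 -.018 .042 .028
```

```text
t 17.98 pos [ 5.316e-01 -4.000e-04  4.780e-02] F [ 0.9 -0.3  0.3] w 0.264 j [ 0.38  0.67 -0.81  2.48  2.21  0.83 -0.89]
ydir [ 0.603 -0.081 -0.793] xdir [0.139 0.99  0.004]
shift cm tool [ 0.01  6.78 -5.58] world [ 8.48 -1.18 -1.98] rotvec tool [-0.009 -0.003  0.003]
```

View pics/t11z.png

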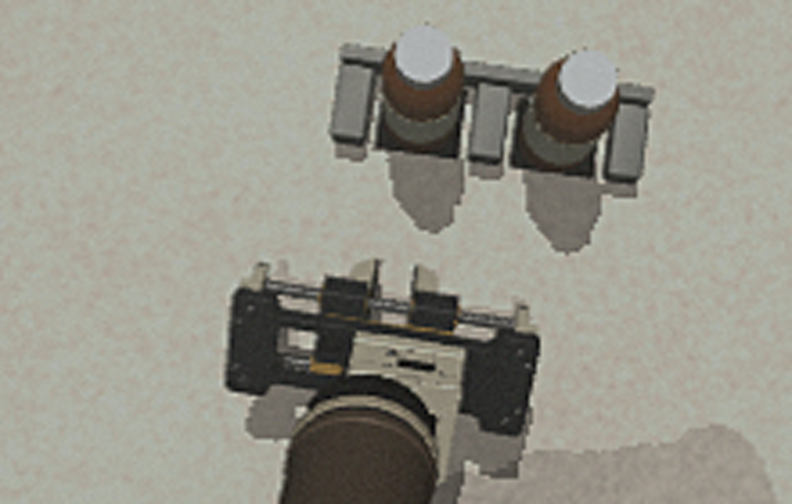

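View pics/side11.png

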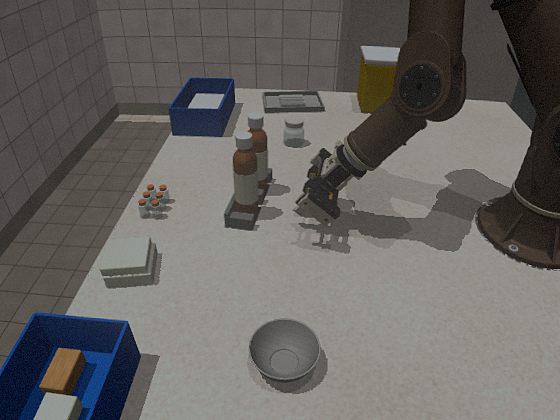

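```bash
python3 bay.py 424.5 55; python3 bay.py 588 79
python3 - <<'E'
import cv2
a=cv2.imread("pics/top0.png").astype(int);b=cv2.imread("pics/top11.png").astype(int)
for n,(x,y) in dict(jar=(431,228),dish=(133,231),nb=(329,190)).items():
    print(n,abs(a-b)[y-25:y+25,x-18:x+18].mean())
from cell import arm
arm.sign_off();print(arm.observe()["clock"])
E
```

```text
[ 0.6577 -0.0171  0.2   ] bay x,y mm -0.7 1.0
[ 0.6451 -0.1119  0.2   ] bay x,y mm -1.2 -94.6
jar 12.54
dish 9.560555555555556
nb 9.86111111111111
the job is handed in; nothing more can be done
the job is handed in; nothing more can be done
```

The loose bottle is standing upright in the empty bay, against the back wall, and I've handed the job in. I pushed it low on the body with the fingers open 24 mm and the tool tilted, without gripping or lifting it. The first push went diagonally to a spot in front of the bay mouth, and the second went straight in along the bay axis.

- **Home against the wall:** at the end of the push the arm stalled and the force rose to about 7.5 N, so the bottle had reached the back wall. After I backed off, the top camera put its cap at -0.7 mm along the bay and +1.0 mm across. The neighbour, measured the same way, reads -1.2 mm along.
- **Robot clear:** the arm was about 85 mm behind its final push position and touching nothing. The clock read about 18 s of the 64 s allowed.
- **Other objects:** the neighbour measured in the same place as before the last push and as at the end, and close to its starting position. The jar and dish look unmoved in the pictures. The before/after picture difference I ran for all three was inconclusive: it gave about 10–12.5 grey levels on each, highest at the jar. I put that down to noise and lighting but did not confirm it.
- **Camera disagreement:** the two cameras differed by about 2–3 mm on the loose bottle, and up to about 5 mm on the neighbour. I relied on the top camera for position and the force rise for the final contact.
- **Joint limit:** joint 4 read 2.57 rad, its upper limit, for a moment while I was repositioning between pushes. I moved it away at once, but I can't say for certain that it never went past.

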